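# Set the sieve shaker's amplitude dial to the tape line and start it

### The arm

A 6-joint arm with a two-finger parallel gripper is mounted at the origin on the work surface. World frame = base frame: x ahead of the robot, y to its left, z up, the work surface at z = 0. Lengths are in mm, angles in rad, forces in N, time in s.
With the tool pointing down it reaches from about 375 to 925 mm from the base axis. Payload 5.7 kg.
Tool frame: the origin (TCP) lies at the very end of the fingers, on their centre line; the grasp point (between the pads) lies arm.hold_point_z behind it (arm.hold_point_z is the distance from the TCP to the grasp point, in mm); z points along the fingers, x is the direction in which the jaws open and shut, and the axes are right-handed (so a half turn about z gives the same grasp; the last joint's range is limited). The gripper opens to 85 mm and grips with 20 to 120 N. Pads are 22 mm wide; open, the fingers measure 114 mm over their backs; the gripper's body (76 mm by 85 mm) begins 54 mm behind the grasp point. The pads swing forward as they close: fully open they stand 13 mm farther back than shut.
Start: joints at [1.066, 0.359, 1.51, -0, 1.272, -0.115], TCP at [227.992, 554.962, 231.267] pointing down, gripper open.
Joint ranges: [-2.97, 2.97], [-1.01, 2.36], [0.21, 2.38], [-0.96, 4.11], [0.2, 2.71], [-2.98, 2.98]. Speed limits (rad/s): [2.39, 2.39, 3.14, 3.14, 3.14, 3.14].

### API

Orientations are given as [roll, pitch, yaw] about the fixed x, y, z axes, in that order (R = Rz(yaw) Ry(pitch) Rx(roll)).
In Python, from cell import arm gives the robot as it stands.
- The arm moves only by the tool carry_out, never from a script. Its argument "moves" is one flat list of numbers, 5 for each row, row after row: the finger opening in cm, from 0 to 8.54, then the shift along the tool's x, y, z in cm, then the turn about the tool's z in rad. In form: [claw, dx, dy, dz, twist, claw, dx, dy, dz, twist, ...]. A call has 1 to 20 rows; each row shifts and turns the commanded pose from where the row before left it, along the tool's axes as they then stand; what a row does not reach is not made up. A row lasts 1/12 s, in which the tool goes at most 41.7 mm and 7.16 degrees, less where a joint would pass 70% of its speed; a pose out of reach is approached as far as the arm can. A call with a gripper value outside its range is refused whole. The fingers move at their own pace and stop on an object; "squeeze" is the grip in N (left out, the last holds). Time passes only in rows, so rows that do not move let the fingers close. It gives the time, the measured TCP pose, the force and the opening at its end, in the units of the state.
- arm.state(): the state, without advancing time (a new reading comes with each control period).
- arm.capture(name): name is "scene" or "top" or "wrist"; returns a dict with "image" (420x560x3 uint8, red, green, blue), "K" (3x3 intrinsics, pixels), "R" (3x3) and "t" (3): a world point X has camera coordinates R X + t; the wrist camera has in their place "mount" (4x4, takes a point from camera to tool coordinates, whose origin is the TCP and whose axes are the tool frame's). Camera axes: x right, y down, z forward; pixel columns grow to the right and rows downward; lengths in mm; the calibration is good to about 2 mm. The wrist camera is an equidistant fisheye: a pixel r from the principal point sees the ray r / f radians off the axis. A picture is of the moment at which its call begins: read the wrist's pose just before it. There is no depth.
- arm.hand_in(): hands the job in, once; it reports no verdict.
The state is a dict: "time_s": time; "q": joint angles; "qd": joint speeds; "tau": joint torques, N m; "tool_pos": TCP position; "tool_rot": TCP orientation; "wrist_force": force on the tool from outside, world axes, zero at the start; "torque": the same for the moment, N m; "opening": finger opening in mm.
Only numpy, scipy, OpenCV 4.12 (cv2) and the standard library are available. Lean on these libraries where they do the work, as an engineer would, in place of code of your own. Each camera call takes 0.05 s, during which the arm holds its last target.

### The job

With a fingertip, push the black three-armed dial on the sieve shaker's control unit round until its white index line points at the red tape line on the scale. Only then press the green start button all the way in and let it come back up, leaving the dial on its line. Do not press the red stop button, and leave everything else on the bench where it is.

Things in the scene. Friction and masses are not known exactly. Their poses are not given: they have to be found in the camera images.
- cabinet: grey steel control unit, fixed to the bench, 220 mm deep (x), 360 mm wide (y), flat top 130 mm above the bench. Origin: centre of its underside; x points away from the robot's side (the face with the meter), y left, z up. Its place and yaw vary. A white round scale plate, 168 mm across, lies flat on the left half of the top around the dial.
- dial_axis (a point): point on the dial's vertical axis at the height of the unit's top, 85 mm left (+y) of the unit's centre. The dial: black skirt 124 mm across, its face 8 mm above the unit's top; hub 38 mm across; three upright-sided arms 120 degrees apart, 20 mm wide, ends round, 26 mm wide, reaching 56 mm from the axis, top 44 mm above the unit's top
- dial (a joint): dial angle in rad, 0 to 5.236 (end stops), growing clockwise seen from above; starts between 0.1 and 1.4. At 0 the index points 150 degrees anticlockwise from the unit's +x (towards the robot and left). It turns stiffly (0.12 N m, some 3 N at an arm) and stays where it is left
- index_tip (a point): outer end of the white index line, on the skirt's rim 62 mm from the axis, 8 mm above the unit's top; it turns with the dial. The index runs along one of the arms and over the skirt. A fingertip fits between the arms, above the skirt, and can push on an arm's flank 35 to 45 mm from the axis, all the way round
- tape: red tape line stuck radially and flat on the scale, 3.6 mm wide, 65 to 84 mm from the dial's axis. Origin on the dial's axis at the height of the unit's top; its x axis points outwards along the line. At the start it lies 0.8 to 4.5 rad clockwise of the index, short of the end stop
- start (a joint): green push button with spring, travel in m: 0 is out, 0.006 is fully in (about 5 N)
- start_top (a point): centre of the upper face of the green start button, 28 mm across, on the right half of the unit's top, the farther one from the robot; it is pressed straight down
- stop (a joint): red push button of the same kind, travel in m, 0 is out
- stop_top (a point): centre of the upper face of the red stop button, 95 mm nearer to the robot than the green one, in the unit's frame
- mortar: white porcelain mortar (bowl), 124 mm across the rim, 68 mm high; origin at the centre of its underside. Leave it alone.
- pestle: white porcelain pestle lying on the bench behind the control unit (its far side), 125 mm long, up to 32 mm thick; origin under its middle, x along it. Leave it alone.
- tin_top: small aluminium moisture tin with lid, 54 mm across, 32 mm high, standing on top of the control unit at its far right corner; origin at the centre of its underside. Leave it alone.
- tin_a: the same kind of tin on the bench, right of the control unit. Leave it alone.
- tin_b: the same kind of tin on the bench, right of the control unit. Leave it alone.
- sieve: round brass test sieve, 150 mm across, 50 mm high, lying on the bench to the right; origin at the centre of its underside. Leave it alone.
- brush: sieve brush lying on the bench behind the control unit (its far side); origin near its middle, x along it. Leave it alone.
- bottle: white plastic bottle with red cap, 64 mm across, 170 mm high, left of the control unit; origin at the centre of its underside. Leave it alone.

How it is judged:
By the outcome, as a careful person would: the job done as asked, in the order asked, and still so for the second after the job is handed in, with the robot touching nothing.
It also fails if it takes over 54 s, if anything falls off the work surface, if the arm or the gripper's body presses on something with over 40 N, if the wrist force passes 120 N, or if a joint passes its speed limit or range.

## Working session

There is one attempt and no reset: what is moved stays moved. The work goes in short steps, Python scripts to look and compute and a tool call to move; the robot and the scene stay as the last step left them, time stands still between calls to the robot, and variables do not carry over. Pictures are saved under pics/ and viewed, and the job is handed in when it is done.

Besides the shell and the picture viewer there is one more tool, called after "Request:" as name(argument=value, ...), one argument or row to a line, values as JSON. carry_out: Moves the arm, as the interface text tells. Its arguments: {"type":"object","properties":{"moves":{"type":"array","items":{"type":"number"}},"squeeze":{"type":"number"}},"required":["moves"]}

```bash
ls; mkdir -p pics; python3 - <<'E'
from cell import arm
import cv2,pickle
s=arm.state();print(s, arm.hold_point_z)
d={}
for n in("scene","top","wrist"):
    c=arm.capture(n);d[n]=c
    cv2.imwrite(f"pics/{n}0.png",c["image"][:,:,::-1])
    print(n,{k:v for k,v in c.items() if k!="image"})
pickle.dump(d,open("c0.pkl","wb"))
E
```

```text
pics
{'time_s': 0.0, 'q': array([ 1.06586346e+00,  3.59510449e-01,  1.51142890e+00, -1.90175105e-06,
        1.27248721e+00, -1.15113454e-01]), 'qd': array([ 0.00098921, -0.00119059, -0.00127831,  0.00028198, -0.00102569,
        0.00124439]), 'tau': array([ 9.89397122e-04, -5.27625847e+01, -2.78620720e+01, -3.57486968e-06,
        1.29361832e-02,  3.42350319e-06]), 'tool_pos': array([227.70061971, 554.38804428, 230.45167848]), 'tool_rot': array([-3.14138382e+00,  1.82198159e-03,  1.18097766e+00]), 'wrist_force': array([-0.09331608,  0.12731306, -0.32228693]), 'torque': array([ 0.03402262,  0.03175549, -0.03205826]), 'opening': 85.55460907363394} 18.700000000000003
scene {'K': array([[421.72843166,   0.        , 272.27917382],
       [  0.        , 421.72843166, 212.2607924 ],
       [  0.        ,   0.        ,   1.        ]]), 'R': array([[-0.83392158,  0.55177255, -0.01103899],
       [ 0.4504232 ,  0.66891686, -0.59132832],
       [-0.31889456, -0.49809366, -0.80635536]]), 't': array([ 476.90280214, -188.82278798, 1142.29577175])}
top {'K': array([[473.95741868,   0.        , 280.8065761 ],
       [  0.        , 473.95741868, 213.0333545 ],
       [  0.        ,   0.        ,   1.        ]]), 'R': array([[ 0.0138868 , -0.99969519, -0.02041299],
       [-0.99786936, -0.01255411, -0.06402443],
       [ 0.06374865,  0.02125859, -0.99773954]]), 't': array([  21.56150536,  592.25723191, 1230.75589015])}
wrist {'K': array([[325.1922621 ,   0.        , 280.37962259],
       [  0.        , 325.1922621 , 210.3148956 ],
       [  0.        ,   0.        ,   1.        ]]), 'mount': array([[ 9.99999841e-01,  3.07664870e-04,  4.72277962e-04,
         2.96149927e-01],
       [-4.27504603e-04,  9.60069659e-01,  2.79760731e-01,
        -7.13325487e+01],
       [-3.67347193e-04, -2.79760889e-01,  9.60069638e-01,
        -1.44062979e+02],
       [ 0.00000000e+00,  0.00000000e+00,  0.00000000e+00,
         1.00000000e+00]])}
```

View pics/top0.png

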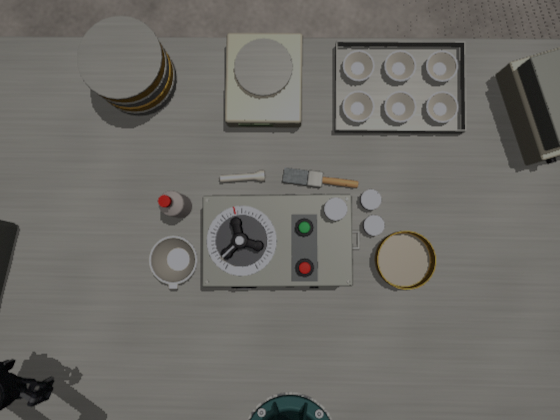

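View pics/scene0.png

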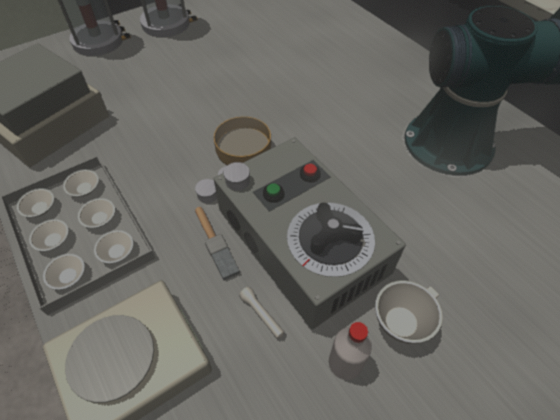

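View pics/wrist0.png

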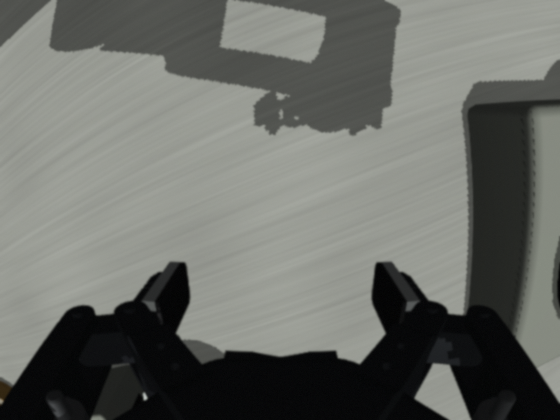

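```bash
cat > h.py <<'E'
import numpy as np,cv2,pickle
def ray(c,u,v):
    d=c["R"].T@np.linalg.inv(c["K"])@np.array([u,v,1.]);o=-c["R"].T@c["t"];return o,d
def onz(c,u,v,z):
    o,d=ray(c,u,v);return o+d*(z-o[2])/d[2]
def proj(c,X):
    p=c["K"]@(c["R"]@np.asarray(X,float)+c["t"]);return p[:2]/p[2]
def tri(c1,p1,c2,p2):
    o1,d1=ray(c1,*p1);o2,d2=ray(c2,*p2)
    a,b=np.linalg.lstsq(np.stack([d1,-d2],1),o2-o1,rcond=None)[0]
    A=o1+a*d1;B=o2+b*d2;return (A+B)/2,np.linalg.norm(A-B)
def blobs(im,lo,hi,mn=8):
    h=cv2.cvtColor(im,cv2.COLOR_RGB2HSV);m=cv2.inRange(h,lo,hi)
    if lo[0]==0: m|=cv2.inRange(h,(170,lo[1],lo[2]),(180,255,255))
    n,l,s,c=cv2.connectedComponentsWithStats(m)
    return [(c[i].round(2).tolist(),s[i].tolist()) for i in range(1,n) if s[i][4]>=mn]
E
python3 - <<'E'
from h import *
d=pickle.load(open("c0.pkl","rb"))
for n in("top","scene"):
    im=d[n]["image"]
    print(n,"red",blobs(im,(0,110,60),(8,255,255)));print("green",blobs(im,(50,100,30),(80,255,255)))
t=d["top"]["image"][180:300,190:370];s=d["scene"]["image"][160:300,240:420]
cv2.imwrite("pics/topz.png",cv2.resize(t,None,fx=4.4,fy=4.4,interpolation=cv2.INTER_CUBIC)[:,:,::-1])
cv2.imwrite("pics/scenez.png",cv2.resize(s,None,fx=4.2,fy=4.2,interpolation=cv2.INTER_CUBIC)[:,:,::-1])
E
```

```text
top red [([164.1, 200.6], [158, 195, 14, 12, 130]), ([234.12, 210.25], [233, 207, 3, 7, 8]), ([304.46, 267.46], [299, 262, 12, 12, 121])]
green [([303.95, 226.83], [298, 221, 13, 12, 115])]
scene red [([309.77, 168.54], [304, 164, 13, 10, 111]), ([305.27, 262.27], [303, 260, 6, 6, 11]), ([357.97, 331.45], [349, 322, 19, 20, 291])]
green [([272.86, 188.43], [267, 184, 13, 10, 104])]
```

View pics/topz.png

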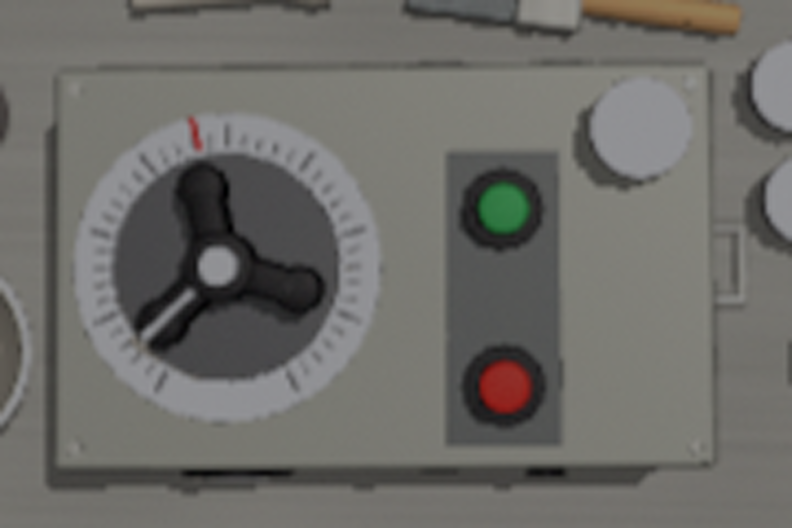

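View pics/scenez.png

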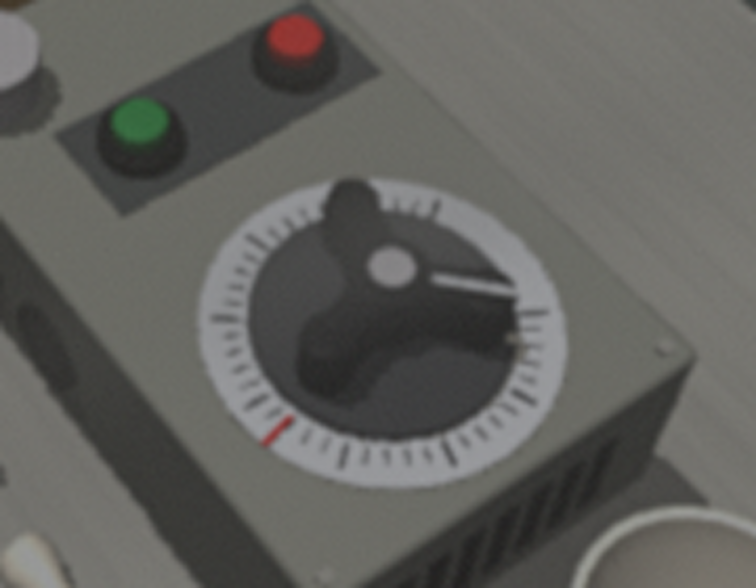

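```bash
python3 - <<'E'
from h import *
d=pickle.load(open("c0.pkl","rb"));T=d["top"];S=d["scene"]
G,e=tri(T,(303.95,226.83),S,(272.86,188.43));R,e2=tri(T,(304.46,267.46),S,(309.77,168.54))
print("start",G,e,"stop",R,e2,np.linalg.norm((G-R)[:2]),np.arctan2(*(G-R)[1::-1]))
# plate
for n,c,(u0,v0,u1,v1) in(("top",T,(195,195,285,285)),("scene",S,(280,195,385,285))):
    h=cv2.cvtColor(c["image"],cv2.COLOR_RGB2HSV)
    m=np.zeros(h.shape[:2],np.uint8);g=c["image"].astype(int)
    w=((g.min(2)>135)).astype(np.uint8)
    m[v0:v1,u0:u1]=w[v0:v1,u0:u1]
    cs,_=cv2.findContours(m,cv2.RETR_EXTERNAL,cv2.CHAIN_APPROX_NONE)
    k=max(cs,key=cv2.contourArea);hu=cv2.convexHull(k)
    P=np.array([onz(c,*p,131) for p in hu[:,0].astype(float)])[:,:2]
    A=np.c_[2*P,np.ones(len(P))];x=np.linalg.lstsq(A,(P**2).sum(1),rcond=None)[0]
    print(n,"plate",x[:2],"r",np.sqrt(x[2]+x[0]**2+x[1]**2), g[211,225],cv2.contourArea(k))
print("tape",onz(T,234.12,210.25,131),onz(S,305.27,262.27,131))
# cabinet corner screws seen in zoom (76,90),(690,82),(75,446),(697,446)
for p in((76,90),(690,82),(75,446),(697,446)): print(onz(T,190+(p[0]+.5)/4.4-.5,180+(p[1]+.5)/4.4-.5,130)[:2])
# index white line pixels
for p in((145,343),(192,296),(217,266)): print(onz(T,190+(p[0]+.5)/4.4-.5,180+(p[1]+.5)/4.4-.5,(174 if p[0]>150 else 138)))
E
```

```text
start [551.01822492 -27.82225836 151.0523565 ] 1.6119815091485632 stop [456.00097498 -30.04373802 150.25758518] 1.5611455613902676 95.043215215193 0.023375492598395598
top plate [518.657447   121.15806375] r 82.9054025464989 [144 145 148] 938.5
scene plate [515.39819315 123.12684532] r 81.03832062949145 [60 60 58] 816.0
tape [590.07467458 139.48084174 131.        ] [589.2950595  139.42599721 131.        ]
[613.9657869  206.00794056]
[ 622.38735335 -130.05362177]
[420.00009051 201.91392938]
[ 425.21706232 -134.81594678]
[476.48931492 163.88465919 138.        ]
[502.49714779 134.60374965 174.        ]
[518.35937146 121.79393691 174.        ]
```

Request:
carry_out(
  moves=[0,0,0,0,0.102,0,0,0,0,0.102,0,0,0,0,0.102,0,0,0,0,0.102,0,-0.825,2.96,0,0,0,-0.825,2.96,0,0,0,-0.825,2.96,0,0,0,-0.825,2.96,0,0,0,-0.825,2.96,0,0,0,-0.825,2.96,0,0,0,-0.825,2.96,0,0,0,-0.825,2.96,0,0,0,-0.825,2.96,0,0,0,-0.825,2.96,0,0,0,-0.825,2.96,0,0,0,-0.825,2.96,0,0,0,-0.825,2.96,0,0,0,-0.825,2.96,0,0,0,-0.825,2.96,0,0,0,-0.825,2.96,0,0],
  squeeze=20,
)

```text
time_s: 1.82
tool_pos: [464.5, 122.3, 231.2]
tool_rot: [-3.141, 0.0, 0.773]
wrist_force: [0.4, -0.1, 0.2]
opening: 0.1
```

```bash
cat > snap.py <<'E'
import sys
from h import *
from cell import arm
n=sys.argv[1]
s=arm.state();d={"state":s}
for k in sys.argv[2:]:
    d[k]=arm.capture(k);cv2.imwrite(f"pics/{k}_{n}.png",d[k]["image"][:,:,::-1])
pickle.dump(d,open(f"c_{n}.pkl","wb"))
print({k:np.round(s[k],3) for k in("time_s","q","tool_pos","tool_rot","wrist_force","opening")})
E
python3 snap.py a wrist scene
```

```text
{'time_s': np.float64(1.817), 'q': array([ 0.114,  0.186,  1.76 , -0.   ,  1.196, -0.659]), 'tool_pos': array([464.495, 122.317, 231.199]), 'tool_rot': array([-3.141,  0.   ,  0.773]), 'wrist_force': array([ 0.381, -0.149,  0.226]), 'opening': np.float64(0.071)}
```

View pics/wrist_a.png

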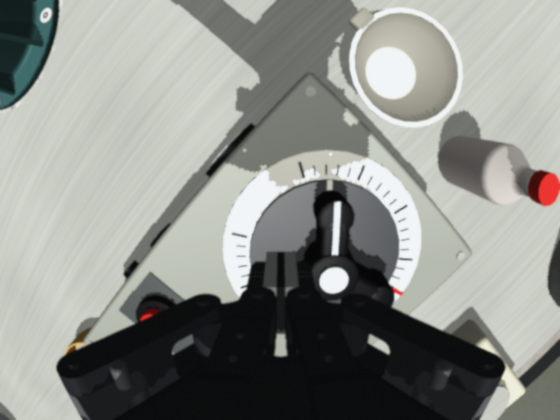

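View pics/scene_a.png

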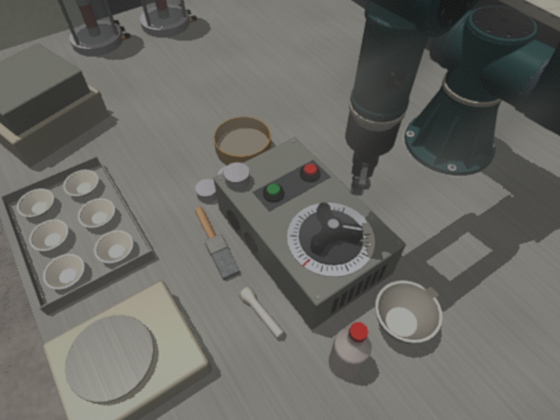

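```bash
cat >> h.py <<'E'
from scipy.spatial.transform import Rotation as Ro
def wpt(d,u,v,z):
    c=d["wrist"];s=d["state"];K=c["K"]
    x,y=u-K[0,2],v-K[1,2];r=np.hypot(x,y);th=r/K[0,0]
    q=np.array([np.sin(th)*x/r,np.sin(th)*y/r,np.cos(th)])
    Rt=Ro.from_euler("xyz",s["tool_rot"]).as_matrix();M=c["mount"]
    o=Rt@M[:3,3]+s["tool_pos"];dd=Rt@M[:3,:3]@q
    return o+dd*(z-o[2])/dd[2]
E
python3 - <<'E'
from h import *
d=pickle.load(open("c_a.pkl","rb"))
im=d["wrist"]["image"]
print(blobs(im,(0,110,60),(8,255,255)))
for p,z in(((334,280),175),((338,205),174),((332.5,260),174),((397.5,292),131),((330,187),138)): print(p,wpt(d,*p,z).round(1))
cv2.imwrite("pics/wza.png",cv2.resize(im[140:340,200:440],None,fx=3.3,fy=3.0,interpolation=cv2.INTER_CUBIC)[:,:,::-1])
E
```

```text
[([543.9, 187.61], [528, 171, 32, 35, 865]), ([396.05, 290.93], [391, 287, 12, 8, 41]), ([148.2, 314.13], [139, 309, 21, 13, 126])]
(334, 280) [518.1 121.7 175. ]
(338, 205) [479.9 160.3 174. ]
(332.5, 260) [506.1 131.2 174. ]
(397.5, 292) [594.5 141.7 131. ]
(330, 187) [477.  163.3 138. ]
```

View pics/wza.png

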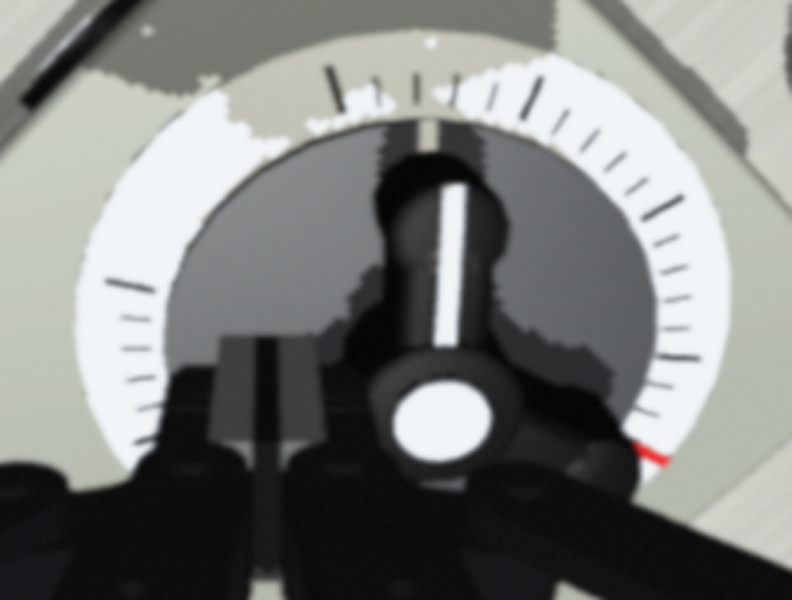

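Request:
carry_out(
  moves=[0,0,0,1.35,0,0,0,0,1.35,0,0,0,0,1.35,0,0,0,0,1.35,0,0,0,0,1.35,0,0,0,0,1.35,0,0,0,0,0,0,0,0,0,0,0],
)

```text
time_s: 2.58
tool_pos: [463.1, 124.2, 149.8]
tool_rot: [-3.14, 0.002, 0.773]
wrist_force: [0.2, 0.1, -0.0]
opening: 0.4
```

```bash
python3 snap.py b wrist scene
```

```text
{'time_s': np.float64(2.583), 'q': array([ 0.118,  0.287,  1.86 ,  0.   ,  0.997, -0.656]), 'tool_pos': array([463.116, 124.199, 149.811]), 'tool_rot': array([-3.14e+00,  2.00e-03,  7.73e-01]), 'wrist_force': array([ 0.245,  0.131, -0.007]), 'opening': np.float64(0.395)}
```

View pics/wrist_b.png

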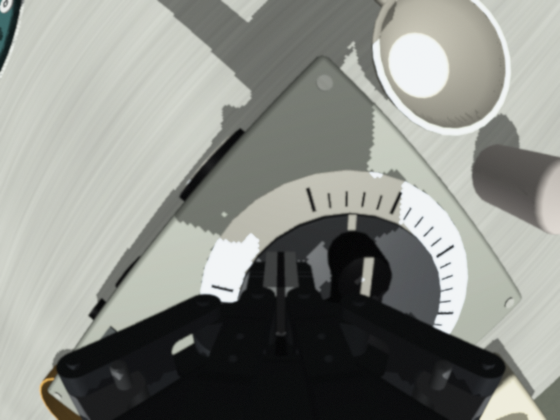

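Request:
carry_out(
  moves=[0,0.3,0,0,0,0,0.3,0,0,0,0,0.3,0,0,0,0,0,0,0,0],
)

```text
time_s: 3.02
tool_pos: [471.2, 130.4, 150.7]
tool_rot: [3.141, -0.0, 0.773]
wrist_force: [-0.4, 0.1, -0.1]
opening: -0.2
```

Request:
carry_out(
  moves=[0,0.413,-0.26,0,0.1,0,0.413,-0.26,0,0.1,0,0.413,-0.26,0,0.1,0,0.413,-0.26,0,0.1,0,0.413,-0.26,0,0.1,0,0.413,-0.26,0,0.1,0,0,0,0,0],
)

```text
time_s: 3.6
tool_pos: [484.1, 155.7, 150.2]
tool_rot: [3.141, 0.001, 0.17]
wrist_force: [-0.7, -0.3, -0.4]
opening: 0.3
```

```bash
python3 snap.py c wrist scene
```

```text
{'time_s': np.float64(3.6), 'q': array([ 0.176,  0.323,  1.8  , -0.   ,  1.019,  0.006]), 'tool_pos': array([484.109, 155.745, 150.184]), 'tool_rot': array([3.141e+00, 1.000e-03, 1.700e-01]), 'wrist_force': array([-0.728, -0.29 , -0.39 ]), 'opening': np.float64(0.279)}
```

View pics/wrist_c.png

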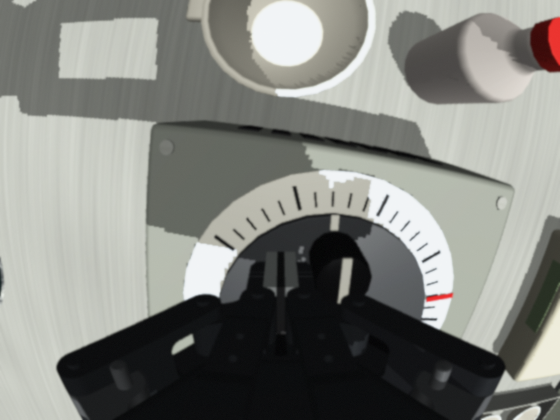

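```bash
cat > ang.py <<'E'
import sys
from h import *
n=sys.argv[1];u,v=float(sys.argv[2]),float(sys.argv[3])
d=pickle.load(open(f"c_{n}.pkl","rb"));A=np.array([518.2,121.4])
p=wpt(d,u,v,138)[:2]-A;print("idx",p.round(1),np.hypot(*p).round(1),np.degrees(np.arctan2(p[1],p[0])).round(2))
for b,s in blobs(d["wrist"]["image"],(0,110,60),(8,255,255)):
    p=wpt(d,*b,131)[:2]-A
    if 60<np.hypot(*p)<90: print("tape",b,p.round(1),np.hypot(*p).round(1),np.degrees(np.arctan2(p[1],p[0])).round(2))
s=d["state"];a=A-s["tool_pos"][:2];y=s["tool_rot"][2]
print("axis in tool",a@[np.cos(y),np.sin(y)],a@[np.sin(y),-np.cos(y)],"yaw deg",np.degrees(y))
E
python3 ang.py c 335 222
```

```text
idx [-10.   58.5] 59.4 99.69
tape [439.13, 296.66] [71.6 18.5] 73.9 14.46
axis in tool 27.796293338771136 39.61164831529908 yaw deg 9.729282848937833
```

Request:
carry_out(
  moves=[0,0.413,-0.26,0,0.1,0,0.413,-0.26,0,0.1,0,0.413,-0.26,0,0.1,0,0.413,-0.26,0,0.1,0,0.413,-0.26,0,0.1,0,0.413,-0.26,0,0.1,0,0.413,-0.26,0,0.1,0,0.413,-0.26,0,0.1,0,0.413,-0.26,0,0.1,0,0.413,-0.26,0,0.1,0,0.413,-0.26,0,0.1,0,0.413,-0.26,0,0.1,0,0.413,-0.26,0,0.1,0,0.2065,-0.135,0,0.05,0,0,0,0,0,0,0,0,0,0],
)

```text
time_s: 5.03
tool_pos: [544.6, 162.2, 150.2]
tool_rot: [3.141, 0.0, -1.174]
wrist_force: [-1.3, 0.7, -1.0]
opening: 0.2
```

```bash
python3 snap.py d wrist scene
```

```text
{'time_s': np.float64(5.033), 'q': array([0.168, 0.399, 1.672, 0.   , 1.07 , 1.341]), 'tool_pos': array([544.614, 162.235, 150.179]), 'tool_rot': array([ 3.141,  0.   , -1.174]), 'wrist_force': array([-1.274,  0.691, -0.985]), 'opening': np.float64(0.209)}
```

View pics/wrist_d.png

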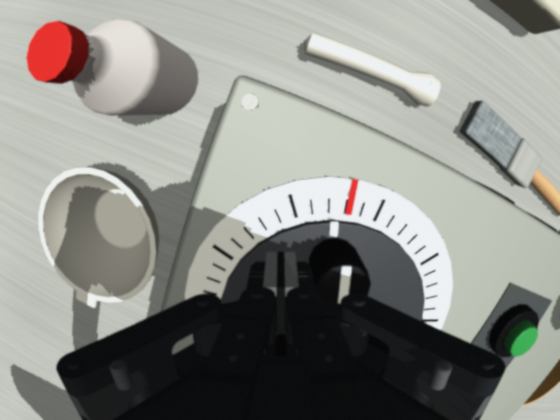

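```bash
python3 - <<'E'
from h import *
d=pickle.load(open("c_d.pkl","rb"));im=d["wrist"]["image"]
cv2.imwrite("pics/wzd.png",cv2.resize(im[170:310,270:440],None,fx=4,fy=4,interpolation=cv2.INTER_NEAREST)[:,:,::-1])
E
python3 ang.py d 334 228
```

```text
idx [51.7 22.1] 56.3 23.11
tape [351.06, 196.73] [69.1 19. ] 71.7 15.38
axis in tool 27.441275616182896 40.151848096938174 yaw deg -67.24662044353178
```

View pics/wzd.png

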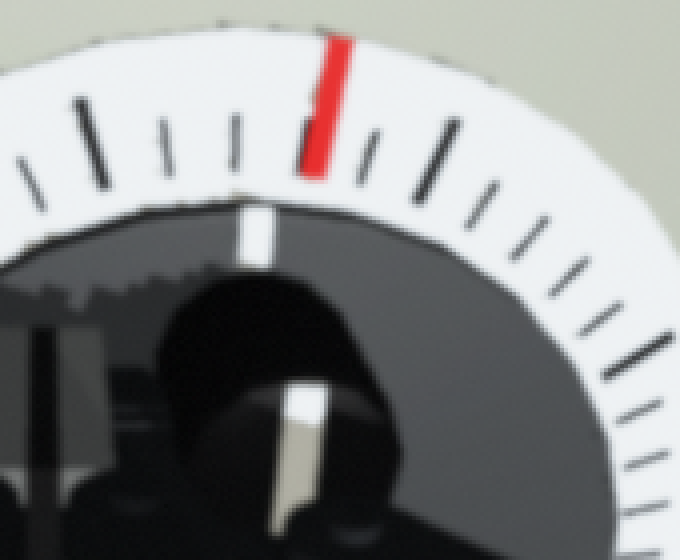

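Request:
carry_out(
  moves=[0,0.224,-0.148,0,0.055,0,0.224,-0.148,0,0.055,0,0,0,0,0,0,0,0,0,0],
)

```text
time_s: 5.47
tool_pos: [549.0, 159.2, 150.3]
tool_rot: [3.142, 0.0, -1.284]
wrist_force: [-2.2, 0.9, 0.2]
opening: 0.0
```

```bash
python3 snap.py e wrist scene top; python3 - <<'E'
from h import *
d=pickle.load(open("c_e.pkl","rb"));im=d["wrist"]["image"]
cv2.imwrite("pics/wze.png",cv2.resize(im[170:310,270:440],None,fx=4,fy=4,interpolation=cv2.INTER_NEAREST)[:,:,::-1])
im=d["scene"]["image"]
cv2.imwrite("pics/sze.png",cv2.resize(im[180:300,260:400],None,fx=5,fy=5,interpolation=cv2.INTER_CUBIC)[:,:,::-1])
E
```

```text
{'time_s': np.float64(5.467), 'q': array([0.161, 0.404, 1.665, 0.   , 1.073, 1.446]), 'tool_pos': array([548.997, 159.242, 150.321]), 'tool_rot': array([ 3.142,  0.   , -1.284]), 'wrist_force': array([-2.199,  0.914,  0.177]), 'opening': np.float64(0.034)}
```

View pics/wze.png

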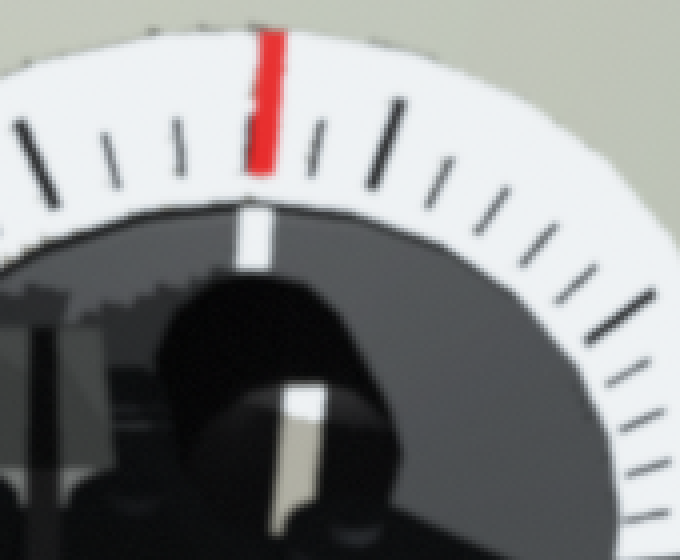

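View pics/sze.png

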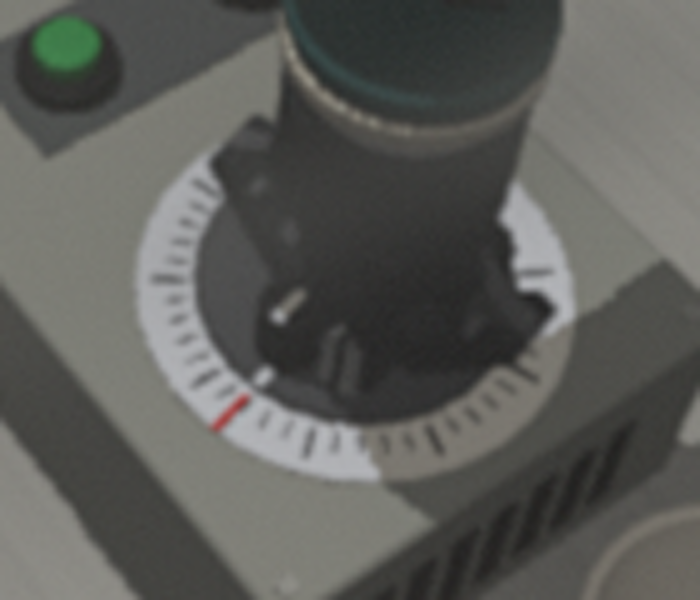

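```bash
cat > fit.py <<'E'
from h import *
def fit(n,F):
    d=pickle.load(open(f"c_{n}.pkl","rb"))
    W=lambda p,z:wpt(d,270+(p[0]+.5)/4-.5,170+(p[1]+.5)/4-.5,z)[:2]
    N=[];b=[]
    for p,q in F["ticks"]:
        P,Q=W(p,131),W(q,131);t=(Q-P)/np.linalg.norm(Q-P);m=np.array([-t[1],t[0]]);N.append(m);b.append(m@P)
    ax=np.linalg.lstsq(np.array(N),np.array(b),rcond=None)[0];print("axis from ticks",ax, "res",(np.array(N)@ax-b).round(2))
    for A in(ax,np.array([518.2,121.4])):
        for k,z in(("tape",131),("idx",138)):
            for p in F[k]:
                v=W(p,z)-A;print(k,np.hypot(*v).round(1),np.degrees(np.arctan2(v[1],v[0])).round(2))
E
python3 - <<'E'
from fit import *
fit("e",dict(ticks=[((20,122),(53,207)),((400,100),(373,187)),((653,292),(587,343)),((272,33),(260,172))],tape=[(272,33),(260,172)],idx=[(256,207),(254,268)]))
E
```

```text
axis from ticks [510.69305036 121.03238584] res [ 0.78 -1.81  0.86  0.49]
tape 88.4 14.33
tape 69.8 14.42
idx 67.1 15.64
idx 58.8 15.36
tape 81.1 15.4
tape 62.4 15.81
idx 59.8 17.24
idx 51.5 17.18
```

Request:
carry_out(
  moves=[0,0.08,-0.056,0,0.02,0,0,0,0,0,0,0,0,0,0],
)

```text
time_s: 5.87
tool_pos: [549.8, 158.6, 150.3]
tool_rot: [3.141, 0.0, -1.307]
wrist_force: [-2.2, 1.7, -0.4]
opening: -0.0
```

```bash
python3 snap.py f wrist scene; python3 - <<'E'
from h import *
d=pickle.load(open("c_f.pkl","rb"));im=d["wrist"]["image"]
cv2.imwrite("pics/wzf.png",cv2.resize(im[170:310,270:440],None,fx=4,fy=4,interpolation=cv2.INTER_NEAREST)[:,:,::-1])
E
```

```text
{'time_s': np.float64(5.867), 'q': array([0.16 , 0.404, 1.663, 0.   , 1.074, 1.467]), 'tool_pos': array([549.762, 158.592, 150.287]), 'tool_rot': array([ 3.141,  0.   , -1.307]), 'wrist_force': array([-2.186,  1.694, -0.426]), 'opening': np.float64(-0.021)}
```

View pics/wzf.png

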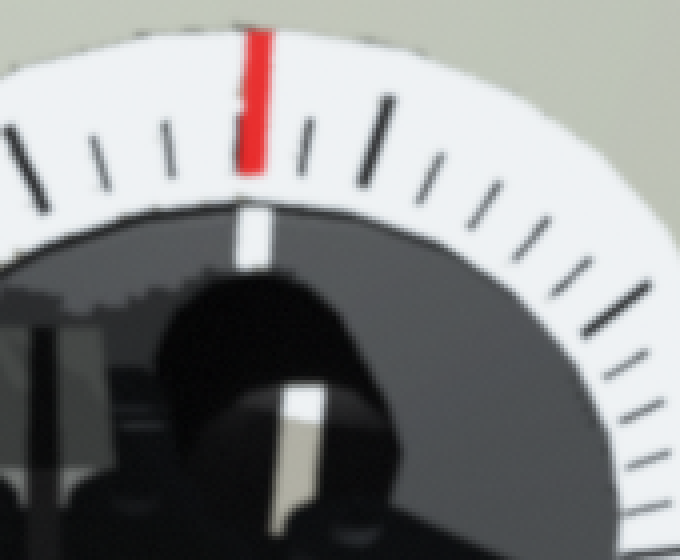

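Request:
carry_out(
  moves=[0,-0.4,0,0,0,0,-0.6,0,0,0,0,0,0,-2,0,0,0,0,-3,0,0,0,0,-3,0,0,0,0,0,0,0,0,0,0,0],
)

```text
time_s: 6.55
tool_pos: [549.3, 168.7, 232.6]
tool_rot: [-3.136, -0.001, -1.307]
wrist_force: [0.3, -0.8, -0.7]
opening: -0.2
```

```bash
python3 snap.py g wrist scene top
```

```text
{'time_s': np.float64(6.55), 'q': array([ 0.178,  0.318,  1.569, -0.   ,  1.248,  1.485]), 'tool_pos': array([549.283, 168.727, 232.576]), 'tool_rot': array([-3.136e+00, -1.000e-03, -1.307e+00]), 'wrist_force': array([ 0.325, -0.797, -0.747]), 'opening': np.float64(-0.242)}
```

View pics/wrist_g.png

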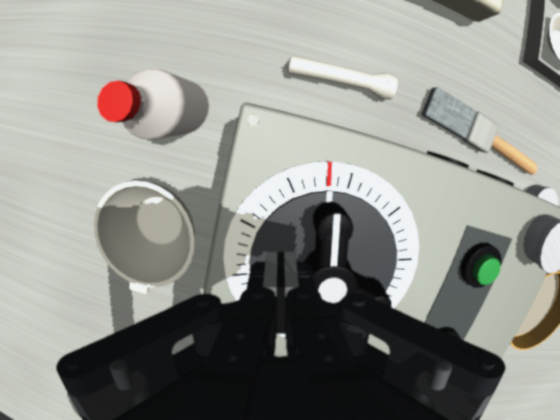

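View pics/top_g.png

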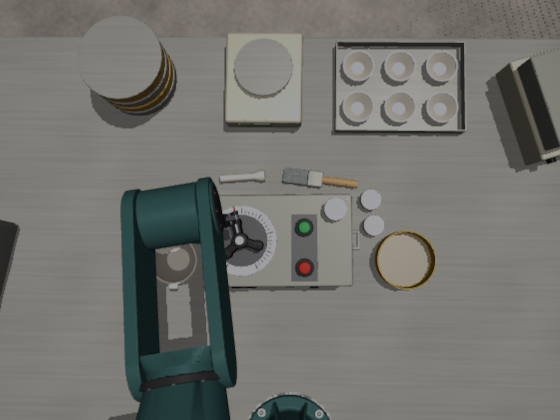

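Request:
carry_out(
  moves=[0,0.95,1.5,0,0,0,0.95,1.5,0,0,0,0.95,1.5,0,0,0,0.95,1.5,0,0,0,0,0,0,0,0,0,0,0,0],
)

```text
time_s: 7.2
tool_pos: [498.4, 115.5, 229.3]
tool_rot: [3.14, 0.0, -1.308]
wrist_force: [0.6, -0.2, 0.9]
opening: 0.1
```

```bash
python3 snap.py i wrist; python3 - <<'E'
from h import *
d=pickle.load(open("c_i.pkl","rb"));im=d["wrist"]["image"]
cv2.imwrite("pics/wzi.png",cv2.resize(im[150:300,190:370],None,fx=4,fy=4,interpolation=cv2.INTER_NEAREST)[:,:,::-1])
E
```

```text
{'time_s': np.float64(7.2), 'q': array([0.093, 0.235, 1.699, 0.   , 1.21 , 1.401]), 'tool_pos': array([498.36 , 115.509, 229.273]), 'tool_rot': array([ 3.14 ,  0.   , -1.308]), 'wrist_force': array([ 0.554, -0.169,  0.937]), 'opening': np.float64(0.064)}
```

View pics/wzi.png

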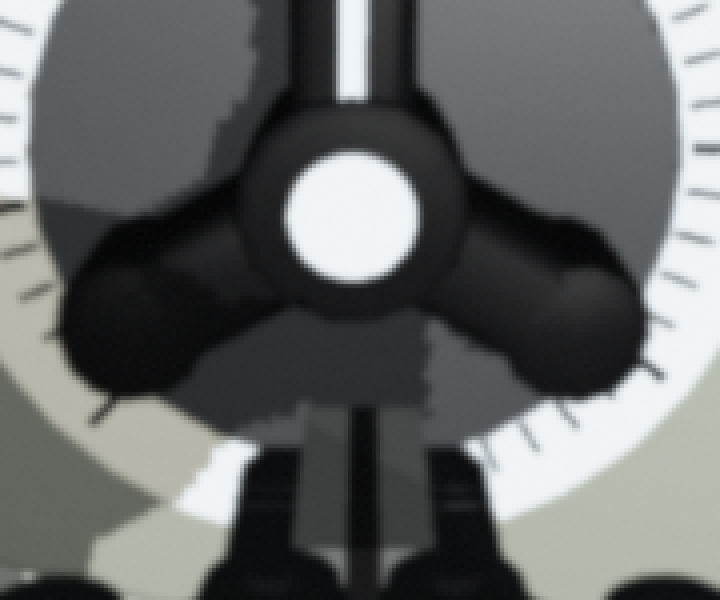

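```bash
python3 - <<'E'
from h import *
d=pickle.load(open("c_i.pkl","rb"));im=d["wrist"]["image"]
cv2.imwrite("pics/wzi2.png",cv2.resize(im[50:220,190:370],None,fx=3.5,fy=3.5,interpolation=cv2.INTER_NEAREST)[:,:,::-1])
# row-wise centres of tape & index white line, along columns 265..295
I=im.astype(int)
for v in range(60,180,3):
    r=I[v,255:300]
    red=(r[:,0]-r[:,1]).clip(0); red=red*(red>40)
    w=r.min(1)
    print(v, "tape %.2f"%(255+(red*np.arange(45)).sum()/red.sum()) if red.sum()>100 else "", (lambda k:(("w %.2f n%d"%(255+(k*np.arange(45)).sum()/max(k.sum(),1),(k>0).sum()))))((w-100).clip(0)))
E
```

```text
60  w 276.95 n45
63  w 276.96 n45
66  w 276.94 n45
69  w 276.87 n45
72  w 276.87 n45
75 tape 278.55 w 277.06 n45
78 tape 279.04 w 276.78 n42
81 tape 279.06 w 276.77 n42
84 tape 278.99 w 276.75 n42
87 tape 278.94 w 276.77 n42
90 tape 278.83 w 276.79 n43
93 tape 278.59 w 276.79 n41
96 tape 278.52 w 276.84 n42
99 tape 278.51 w 276.64 n42
102  w 276.67 n45
105  w 276.91 n45
108  w 276.63 n45
111  w 278.62 n45
114  w 278.81 n35
117  w 278.40 n28
120  w 279.12 n18
123  w 279.04 n12
126  w 278.47 n11
129  w 277.95 n10
132  w 277.80 n9
135  w 277.83 n10
138  w 277.98 n10
141  w 278.07 n10
144  w 278.78 n12
147  w 279.14 n14
150  w 279.03 n14
153  w 278.96 n14
156  w 278.84 n14
159  w 278.67 n14
162  w 278.51 n13
165  w 278.41 n12
168  w 278.29 n12
171  w 277.94 n11
174  w 277.47 n8
177  w 255.00 n0
```

View pics/wzi2.png

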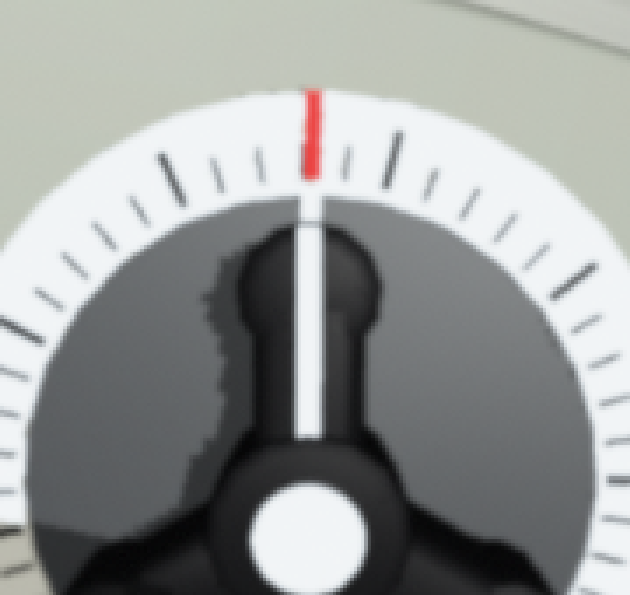

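```bash
python3 - <<'E'
from h import *
d=pickle.load(open("c_i.pkl","rb"));im=d["wrist"]["image"];I=im.astype(int)
m=np.zeros(im.shape[:2],np.uint8);m[180:225,255:300]=(I.min(2)>150)[180:225,255:300]
n,l,s,c=cv2.connectedComponentsWithStats(m);k=1+s[1:,4].argmax();hub=c[k];print("hub",hub,s[k])
A=wpt(d,*hub,175)[:2]
# plate outer & skirt circle centre: skirt boundary via dark/light transition by polar sampling
def circ(z,r0):
    pass
tl=blobs(im,(0,110,60),(8,255,255))
for b,s in tl:
    p=wpt(d,*b,131)[:2]-A
    if np.hypot(*p)<100: print("tape",b,s,np.hypot(*p),np.degrees(np.arctan2(p[1],p[0])))
for v in (107,109,111,113,118,122,126,130,134,138,142,148,154,160,166,170):
    r=I[v,268:290].min(1);base=np.median(np.sort(r)[:8]);w=(r-base-40).clip(0);w[:3]*=0;w[-3:]*=0
    u=268+(w*np.arange(22)).sum()/w.sum()
    z=138 if v<114 else 174
    p=wpt(d,u,v,z)[:2]-A;print(v,round(u,2),np.hypot(*p).round(1),np.degrees(np.arctan2(p[1],p[0])).round(2))
print(I[109,268:290].min(1),I[130,268:290].min(1))
E
```

```text
hub [277.56174334 203.79661017] [261 188  33  32 826]
tape [278.71, 88.74] [277, 76, 4, 25, 86] 75.36819730164984 14.6592558862045
107 278.38 61.5 14.75
109 278.27 60.0 14.82
111 278.23 58.6 14.84
113 278.15 57.1 14.9
118 277.82 53.6 14.82
122 277.84 51.1 14.79
126 277.79 48.6 14.82
130 277.8 46.2 14.8
134 277.82 43.7 14.78
138 277.78 41.3 14.79
142 277.82 38.8 14.75
148 277.82 35.1 14.72
154 277.79 31.4 14.72
160 277.67 27.7 14.84
166 277.61 23.9 14.9
170 277.63 21.4 14.86
[123 124 125 124 123 125 133 176 228 240 241 240 234 209 162 133 129 129
 129 129 128 130] [ 43  46  48  49  51  72 150 225 240 241 241 240 232 195 124  74  64  64
  64  65  65  65]
```

Request:
carry_out(
  moves=[0,1.9,-0.17,0,0,0,1.9,-0.17,0,0,0,1.9,-0.17,0,0,0,1.9,-0.17,0,0,0,1.9,-0.17,0,0,0,1.9,-0.17,0,0,0,1.9,-0.17,0,0,0,1.9,-0.17,0,0,0,0,0,0,0,0,0,0,0,0],
)

```text
time_s: 8.08
tool_pos: [553.0, -27.5, 229.7]
tool_rot: [3.141, 0.001, -1.308]
wrist_force: [-0.1, -0.0, 0.5]
opening: -0.1
```

```bash
python3 snap.py j wrist scene; python3 - <<'E'
from h import *
d=pickle.load(open("c_j.pkl","rb"));im=d["wrist"]["image"]
for b,s in blobs(im,(50,100,30),(80,255,255)): print(b,s,wpt(d,*b,151))
E
```

```text
{'time_s': np.float64(8.083), 'q': array([-0.175,  0.294,  1.613,  0.   ,  1.235,  1.134]), 'tool_pos': array([552.991, -27.467, 229.748]), 'tool_rot': array([ 3.141e+00,  1.000e-03, -1.308e+00]), 'wrist_force': array([-0.132, -0.045,  0.476]), 'opening': np.float64(-0.054)}
[278.78, 222.62] [259, 203, 40, 40, 1244] [549.57117488 -26.69371225 151.        ]
```

View pics/wrist_j.png

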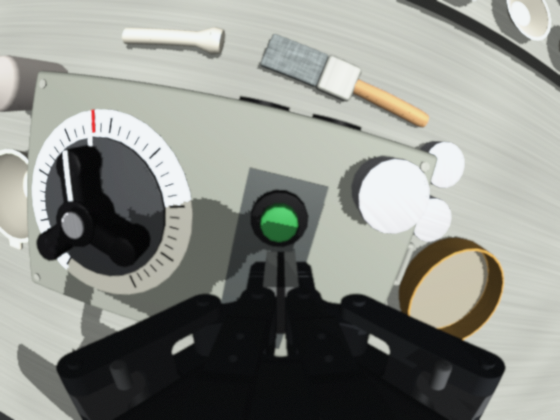

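View pics/scene_j.png

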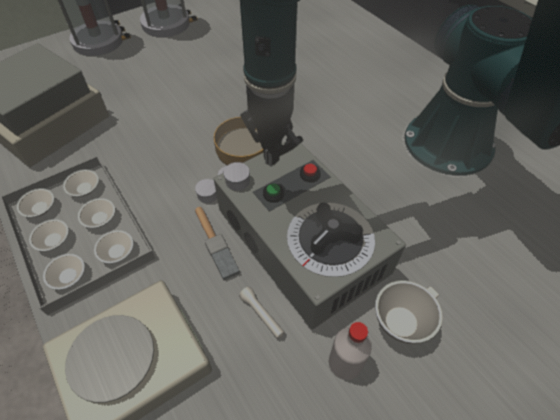

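Request:
carry_out(
  moves=[0,0,0.2,1.25,0,0,0,0,1.25,0,0,0,0,1.25,0,0,0,0,1.25,0,0,0,0,1.25,0,0,0,0,1.25,0,0,0,0,0,0,0,0,0,0,0],
)

```text
time_s: 8.85
tool_pos: [549.4, -26.8, 154.9]
tool_rot: [3.14, 0.001, -1.306]
wrist_force: [0.6, -0.5, 0.4]
opening: 0.1
```

```bash
python3 snap.py k wrist scene; python3 - <<'E'
from h import *
d=pickle.load(open("c_k.pkl","rb"));im=d["scene"]["image"]
cv2.imwrite("pics/szk.png",cv2.resize(im[140:240,220:340],None,fx=5,fy=5,interpolation=cv2.INTER_CUBIC)[:,:,::-1])
E
```

```text
{'time_s': np.float64(8.85), 'q': array([-0.174,  0.371,  1.706,  0.   ,  1.066,  1.131]), 'tool_pos': array([549.371, -26.775, 154.86 ]), 'tool_rot': array([ 3.140e+00,  1.000e-03, -1.306e+00]), 'wrist_force': array([ 0.625, -0.542,  0.44 ]), 'opening': np.float64(0.115)}
```

View pics/szk.png

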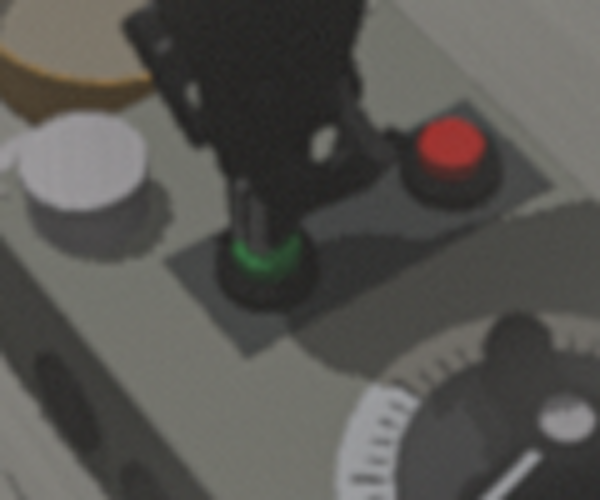

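View pics/wrist_k.png

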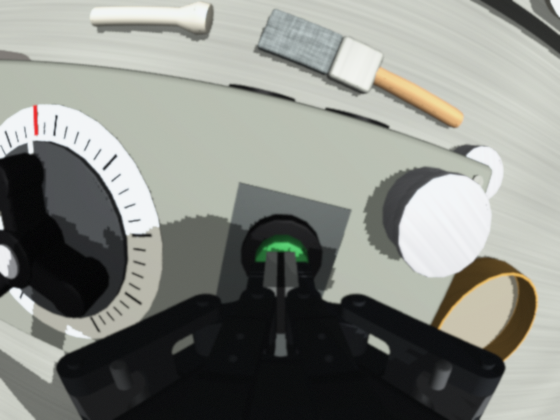

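Request:
carry_out(
  moves=[0,0,0,0.2,0,0,0,0,0.2,0,0,0,0,0.2,0,0,0,0,0,0],
)

```text
time_s: 9.28
tool_pos: [550.8, -27.9, 149.6]
tool_rot: [-3.14, -0.0, -1.307]
wrist_force: [0.4, 1.0, 3.5]
opening: 0.1
```

Request:
carry_out(
  moves=[0,0,0,0.2,0,0,0,0,0.1,0,0,0,0,0,0],
)

```text
time_s: 9.53
tool_pos: [550.8, -27.9, 146.6]
tool_rot: [-3.14, -0.0, -1.307]
wrist_force: [1.5, 1.5, 4.0]
opening: -0.3
```

Request:
carry_out(
  moves=[0,0,0,0.1,0,0,0,0,0.1,0,0,0,0,0,0],
)

```text
time_s: 9.78
tool_pos: [550.9, -27.9, 145.9]
tool_rot: [-3.14, -0.001, -1.307]
wrist_force: [-2.4, 2.0, 15.1]
opening: 0.2
```

Request:
carry_out(
  moves=[0,0,0,0.06,0,0,0,0,0,0],
)

```text
time_s: 9.95
tool_pos: [550.9, -27.9, 145.8]
tool_rot: [-3.14, -0.001, -1.307]
wrist_force: [-2.7, 1.1, 18.6]
opening: -0.1
```

```bash
python3 snap.py l wrist scene; python3 - <<'E'
from h import *
d=pickle.load(open("c_l.pkl","rb"));im=d["scene"]["image"]
a=cv2.resize(im[170:210,250:300],None,fx=12,fy=12,interpolation=cv2.INTER_CUBIC)
cv2.imwrite("pics/szl.png",a[:,:,::-1])
E
```

```text
{'time_s': np.float64(9.95), 'q': array([-0.176,  0.382,  1.715,  0.   ,  1.042,  1.131]), 'tool_pos': array([550.895, -27.901, 145.792]), 'tool_rot': array([-3.140e+00, -1.000e-03, -1.307e+00]), 'wrist_force': array([-2.68 ,  1.069, 18.587]), 'opening': np.float64(-0.093)}
```

View pics/szl.png

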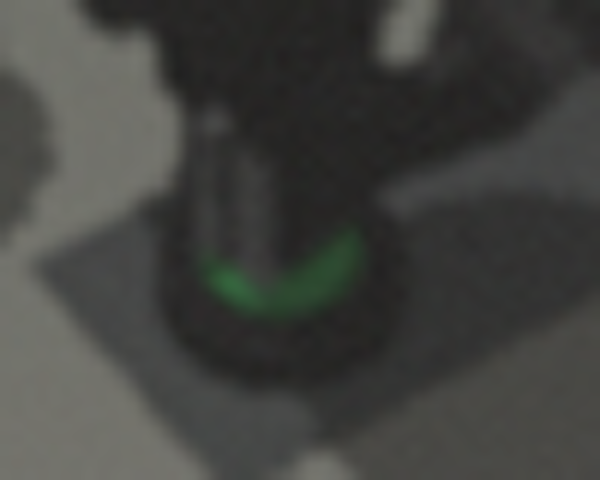

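Request:
carry_out(
  moves=[0,0,0,-0.3,0,0,0,0,-0.6,0,0,0,0,-2,0,0,0,0,-3,0,0,0,0,-3,0,0,2.5,0,0,0,0,2.5,0,0,0,0,2.5,0,0,0,0,2.5,0,0,0,0,2.5,0,0,0,0,2.5,0,0,0,0,0,0,0,0,0,0,0,0,0],
)

```text
time_s: 11.13
tool_pos: [588.5, -173.8, 231.8]
tool_rot: [3.139, 0.001, -1.309]
wrist_force: [1.0, 0.8, -0.1]
opening: -0.4
```

```bash
python3 snap.py m wrist scene top; python3 - <<'E'
from h import *
d=pickle.load(open("c_m.pkl","rb"));o=pickle.load(open("c0.pkl","rb"))
a=cv2.resize(d["top"]["image"][180:300,190:370],None,fx=4.4,fy=4.4,interpolation=cv2.INTER_CUBIC)
cv2.imwrite("pics/topzm.png",a[:,:,::-1])
for n in("top","scene"):
    im=d[n]["image"]
    print(n,"red",blobs(im,(0,110,60),(8,255,255)),"green",blobs(im,(50,100,30),(80,255,255)))
E
```

```text
{'time_s': np.float64(11.133), 'q': array([-3.990e-01,  3.790e-01,  1.477e+00, -1.000e-03,  1.288e+00,
        9.100e-01]), 'tool_pos': array([ 588.479, -173.83 ,  231.772]), 'tool_rot': array([ 3.139e+00,  1.000e-03, -1.309e+00]), 'wrist_force': array([ 0.969,  0.784, -0.072]), 'opening': np.float64(-0.434)}
top red [([164.28, 200.64], [158, 195, 14, 12, 132]), ([304.43, 267.5], [299, 262, 12, 12, 122])] green [([303.99, 226.95], [298, 221, 13, 13, 120])]
scene red [([309.68, 168.76], [303, 164, 14, 11, 118]), ([305.27, 262.27], [303, 260, 6, 6, 11]), ([357.94, 331.42], [349, 322, 19, 20, 290])] green []
```

View pics/topzm.png

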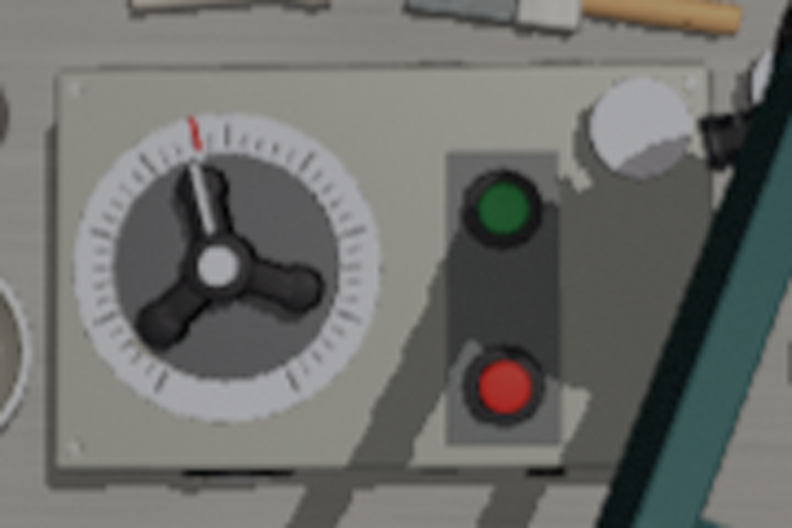

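View pics/scene_m.png

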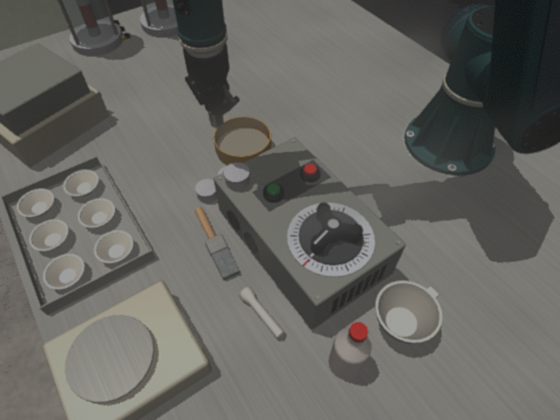

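```bash
python3 - <<'E'
from h import *
d=pickle.load(open("c_m.pkl","rb"));T=d["top"];I=T["image"].astype(int)
A=onz(T,190+217.5/4.4-.5,180+266.5/4.4-.5,175)[:2];print(A)
for A in(A,np.array([518.2,121.4])):
  for p,z in(((194.5,166),138),((204,204),174),((195.5,134),131)):
    q=onz(T,190+(p[0]+.5)/4.4-.5,180+(p[1]+.5)/4.4-.5,z)[:2]-A;print(p,np.hypot(*q).round(1),np.degrees(np.arctan2(q[1],q[0])).round(1))
im=d["wrist"]["image"];print(blobs(im,(50,100,20),(80,255,255)))
for b,s in blobs(im,(50,100,20),(80,255,255))[:1]: print(wpt(d,*b,151))
from cell import arm
arm.hand_in()
E
```

```text
[518.35376651 121.68502516]
(194.5, 166) 57.0 17.7
(204, 204) 33.3 13.2
(195.5, 134) 74.4 14.0
(194.5, 166) 57.2 17.9
(204, 204) 33.5 13.6
(195.5, 134) 74.6 14.2
[([96.87, 215.66], [81, 198, 33, 36, 916])]
[550.50344701 -29.09580674 151.        ]
the job is handed in; nothing more can be done
```

I turned the dial to the red tape line, then pressed the green start button fully in and let it come back up. The job is handed in, at about 11 s of the 54 s allowed.

- **Dial:** I pushed the index arm about 120° clockwise with the closed fingertips. The closest view, from the wrist camera nearly overhead after I backed off, put the index at 14.8° and the tape at 14.7°.
- **Start button:** I pressed after the dial was set. The button stopped about 6 mm down and the force rose from 4 N to 19 N, so it was fully in. After I released it, the overhead picture shows it at its original place and size. The green test on the final side view found nothing because the button was in the arm's shadow.
- **Everything else:** I did not touch the red stop button. The mortar, bottle, pestle, brush, sieve and tins look to be where they were, judged by eye. The arm was clear of the unit when I handed in.

**Check that disagreed:** my last reading of the dial, from hand-picked points in the coarse overhead picture, scattered. The index came out at 17.7–17.9° from its rim and 13.2–13.6° from the arm, against 14.0–14.2° for the tape. At about 2.6 mm per pixel I put that down to reading error and trusted the wrist view. I handed in from the same script that ran this check, so I did not measure the dial again at close range after pressing the button.

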